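Close the bead jar and slide it under the low shelf

ROBOT

A 6-joint arm with a two-finger parallel gripper is mounted at the origin on the work surface. World frame = base frame: x ahead of the robot, y to its left, z up, the work surface at z = 0. Lengths are in m, angles in rad, forces in N, time in s.
With the tool pointing down it reaches from about 0.225 to 0.875 m from the base axis. Payload 3.4 kg.
Tool frame: the origin (TCP) lies at the very end of the fingers, on their centre line; the grasp point (between the pads) lies 19 mm behind it; z points along the fingers, y is the line along which they close (so a half turn about z gives the same grasp; the last joint's range is limited). The gripper opens to 85 mm and grips with 20 to 120 N. Pads are 22 mm wide; open, the fingers measure 114 mm over their backs; the gripper's body (76 mm by 85 mm) begins 54 mm behind the grasp point. The pads swing forward as they close: fully open they stand 13 mm farther back than shut.
Start: joints at [-1.453, 0.276, 1.505, -0, 1.361, -0.121], TCP at [0.136, -0.559, 0.231] pointing down, gripper open.
Joint ranges: [-2.89, 2.89], [-0.75, 2.08], [0.22, 2.7], [-1.18, 4.32], [0.11, 2.71], [-2.7, 2.7]. Speed limits (rad/s): [2.57, 2.57, 3.14, 3.14, 3.14, 3.14].

INTERFACE

Orientations are given as a unit quaternion [w, x, y, z].
In Python, from rig import readout, vision, manip gives the robot as it stands.
- The arm moves only by the shell command python3 -m handwheel 'ROWS' [FORCE]. ROWS is JSON, a list of rows, each a list of 3 entries, a list of its own where there are three numbers: the shift along the tool's x, y, z in mm, then the turn, a rotation vector about the tool's x, y, z in units of 6 degrees (1.0 is 6 degrees), then the closure, from -1 (fully open) to 1 (shut), so that 0 is half open. A call has 1 to 20 rows; each row shifts and turns the commanded pose from where the row before left it, along the tool's axes as they then stand; what a row does not reach is not made up. A row lasts 1/8 s, in which the tool goes at most 62.5 mm and 10.7 degrees, less where a joint would pass 70% of its speed; a pose out of reach is approached as far as the arm can. A call is refused whole if a number of a shift passes 62.5 or a number of a turn 1, either way. A call with a gripper value outside its range is refused whole. The fingers move at their own pace and stop on an object; FORCE is the grip in N (left out, the last holds). Time passes only in rows, so rows that do not move let the fingers close. It gives the time, the measured TCP pose, the force, the opening and the grip force at its end, in the units of the state.
- readout.get_state(): the state, without advancing time (a new reading comes with each control period).
- vision.get_image(name): name is "scene" or "side" or "wrist"; returns the picture (420x560x3 uint8, blue, green, red); there is no depth.
- vision.camera_params(name): a dict with "intrinsics" (3x3 intrinsics, pixels), "rvec" (rotation vector, rad) and "tvec" (3), from world to camera coordinates, as OpenCV has them; the wrist camera has in their place "hand_eye" (4x4, takes a point from camera to tool coordinates, whose origin is the TCP and whose axes are the flange's). Camera axes: x right, y down, z forward; pixel columns grow to the right and rows downward; lengths in m; the calibration is good to about 2 mm. A picture is of the moment at which its call begins: read the wrist's pose just before it. camera_params takes no time and is no camera call.
- manip.sign_off(): hands the job in; it is judged then, once.
The state is a dict: "clock": time; "qpos": joint angles; "qd": joint speeds; "effort": joint torques, N m; "position": TCP position; "ee_rot": TCP orientation; "contact_force": force on the tool from outside, world axes, zero at the start; "moment": the same for the moment, N m; "width": finger opening in m; "gripper_force": force on a finger pad.
Only numpy, scipy, OpenCV 4.12 (cv2) and the standard library are available. Lean on these libraries where they do the work, as an engineer would, in place of code of your own. Each camera call takes 0.05 s, during which the arm holds its last target. There are 200 camera calls.

TASK

Tidy the bead bench: turn the rectangular bead jar's loose screw lid clockwise until it is snug, with the bar on the lid lying straight across the jar (parallel to its two short sides), and do not overtighten it. Then slide the jar lengthways, square to the shelf, fully home under the low wooden shelf, onto the paper mat in the free bay until it meets the strip at the back. Keep the jar upright throughout, leave the tin in the other bay and the other things on the bench where they are, and let go.

Things in the scene. Friction and masses are not known exactly. Their poses are not given: they have to be found in the camera images.
- jar_center (a point): centre (half-way up) of the loose white rectangular bead jar, 110 mm along its x, 92 mm along its y, 42 mm tall (z up), standing on the bench; with its round lid and the bar on the lid it is 75 mm tall, about 0.8 kg in all. It may be pushed by its sides or lifted by the bar.
- lid (a joint): turn of the screw lid's thread, rad, growing clockwise seen from above. Starts loose, -0.1 to 0.4, light friction (0.05 N m), ends at its stop at 0.8; then the rubber seal below gives (joint seal). The bar's whole turn is lid + seal: at 1.0 the bar lies along the jar's y axis and the lid is snug; below 0.86 it is loose, beyond 1.27 overtightened. It stays there when let go.
- seal (a joint): twist of the lid's rubber seal, rad, clockwise; 0 until the thread has reached its stop. Then it needs 0.08 N m plus 0.3 N m per rad; 0.2 is snug. Twisting the standing jar by the bar turns the lid and seal (the jar itself slips on the bench only at about 0.25 N m).
- bar_end (a point): end of the bar on the lid, 32 mm from the lid's axis along the bar. In the jar's own axes its x is 0 when the bar lies straight across the jar, about -29 to -18 mm at the start, above -4.5 mm when snug, and above +8.5 mm when overtightened.
- lid_bar (a point): centre of the upright bar on the aluminium lid: 64 mm long (this point's y axis), 14 mm thick (its x axis), 23 mm tall; this point is 63.5 mm above the jar's underside, over the jar's centre, on the lid's axis. The lid disc below is 84 mm across, its top 52 mm above the jar's underside.
- shelf: low wooden shelf fixed to the bench. Origin: on the bench below the middle of its front edge; x points in under the shelf, y along the edge, z up. Board 308 mm long, 130 mm deep (x 0 to 130), underside 79 mm, top 93 mm above the bench. 12 mm walls at y = -148, 0, +148 mm part two bays 136 mm wide. Small things stand on the board from 65 mm behind the edge, 28 mm high.
- stop (a point): middle of the near face, at the top, of the fixed stop strip along the back of both bays, 14 mm high, 78 mm behind the front edge of the shelf, same axes as the shelf. A jar touching it sticks out 32 mm in front of the front edge.
- mat: thin white paper mat 124 mm (x) by 100 mm (y) lying in the free bay (either one), axes as the shelf's; its centre (this point) is where the jar's centre comes when the jar stands home against the back strip in the middle of the bay: 23 mm behind the front edge. Flat; it does not hinder.
- tin: round steel tin with a lid, 90 mm across, 62 mm tall, in the other bay; leave it. Origin at the centre of its underside.
- spool_a: white plastic thread spool standing on end, 74 mm across, 45 mm tall; a bystander, leave it. Origin at its underside.
- spool_b: the same with copper-coloured winding; a bystander, leave it. Origin at its underside.
- heart_dish: heart-shaped dish of discs, about 120 mm long, 25 mm tall; a bystander, leave it. Origin at its underside.
- bangle: brass bangle lying flat, 72 mm across, 12 mm tall; a bystander, leave it. Origin at its underside.
- tube_box: white open plastic box 110 x 75 x 30 mm; a bystander, leave it. Origin at its underside.
- pliers: small pliers lying flat, 125 mm long, 12 mm tall; a bystander, leave it. Origin at its underside.

How it is judged:
On the way, in this order (a step that is already met when the one before it is completed fails the run):
1. the lid is turned snug (x of bar_end in the frame of jar_center between -0.0045 and 0.0085 m), for 0.2 s.
2. the jar stands home under the shelf (x of jar_center in the frame of mat between -0.014 and 0.014 m and y of jar_center in the frame of mat between -0.03 and 0.03 m and angle between the x axis of jar_center and the x axis of shelf, either way round below 0.17 rad and angle between jar_center's own z axis and vertical below 0.06 rad and height (world z) of jar_center below 0.027 m), for 0.2 s.
At the end, for the whole second after the job is handed in: Lid bar no more than 8 degrees short of and 15 degrees past straight across the jar; jar upright on the bench, at rest, centre within 14 mm in depth and 30 mm sideways of the mat's, within 10 degrees of square to the shelf; tin within 20 mm, other things within 40 mm of their starts (all of step 1 and all of step 2 and linear speed of jar below 0.01 m/s and distance of tin from where it was at the start of the episode below 0.02 m and distance of each of spool_a, spool_b, heart_dish, bangle, tube_box, pliers from where it was at the start of the episode below 0.04 m); the robot touches nothing.
It fails at once if the lid is overtightened (more than about 15 degrees past straight across) (x of bar_end in the frame of jar_center above 0.0085 m).
It fails at once if the jar is tipped by more than 20 degrees (angle between jar_center's own z axis and vertical above 0.35 rad).
It fails at once if the tin in the other bay is shifted by more than 20 mm (distance of tin from where it was at the start of the episode above 0.02 m).
It fails at once if a bystander is shifted by more than 40 mm (distance of any of spool_a, spool_b, heart_dish, bangle, tube_box, pliers from where it was at the start of the episode above 0.04 m).
It also fails if it takes over 61 s, if anything falls off the work surface, if the arm or the gripper's body presses on something with over 40 N, if the wrist force passes 120 N, or if a joint passes its speed limit or range.

## Working session

There is one attempt and no reset: what is moved stays moved. The work goes in short steps, Python scripts to look and compute and a shell command to move; the robot and the scene stay as the last step left them, time stands still between calls to the robot, and variables do not carry over. Pictures are saved under pics/ and viewed, at most 10 in all, crops included, and the job is handed in when it is done.

```bash
mkdir -p pics; ls; python3 - <<'E'
from rig import readout, vision, manip
import cv2
for n in ("scene","side"):
    cv2.imwrite(f"pics/{n}0.png",vision.get_image(n)); p=vision.camera_params(n); print(n,p)
print(vision.camera_params("wrist")); print(readout.get_state())
E
```

```text
pics
scene {'intrinsics': array([[460.20744152,   0.        , 283.41349779],
       [  0.        , 460.20744152, 213.13647752],
       [  0.        ,   0.        ,   1.        ]]), 'rvec': array([ 2.27588972,  0.95879904, -0.32699799]), 'tvec': array([-0.39763589, -0.28455223,  1.38612136])}
side {'intrinsics': array([[421.41071519,   0.        , 284.18472795],
       [  0.        , 421.41071519, 210.6710675 ],
       [  0.        ,   0.        ,   1.        ]]), 'rvec': array([ 2.40484646, -0.46969642,  0.17140298]), 'tvec': array([-0.5258917 ,  0.20773924,  0.95519684])}
{'intrinsics': array([[319.70147622,   0.        , 279.1079116 ],
       [  0.        , 319.70147622, 206.8206322 ],
       [  0.        ,   0.        ,   1.        ]]), 'hand_eye': array([[-9.46285267e-06, -9.65260036e-01, -2.61291145e-01,
         6.59079123e-02],
       [ 9.99999224e-01, -3.34614330e-04,  1.19991435e-03,
        -1.11355968e-03],
       [-1.24566113e-03, -2.61290931e-01,  9.65259290e-01,
        -1.44311728e-01],
       [ 0.00000000e+00,  0.00000000e+00,  0.00000000e+00,
         1.00000000e+00]])}
{'clock': 0.1, 'qpos': array([-1.45300174e+00,  2.76535763e-01,  1.50600970e+00, -1.31423432e-05,
        1.36070276e+00, -1.21033577e-01]), 'qd': array([ 0.00043885, -0.00206465, -0.00232309, -0.0012872 , -0.00225439,
        0.00094904]), 'effort': array([ 1.62875473e-03, -4.17701519e+01, -2.46405852e+01, -2.41193466e-04,
        5.77092156e-03, -5.50773379e-06]), 'position': array([ 0.13593984, -0.55821285,  0.23052266]), 'ee_rot': array([-8.27796820e-04,  9.92878103e-01,  1.19131809e-01, -5.08494062e-06]), 'contact_force': array([-0.51344217, -0.36208753,  0.01058976]), 'moment': array([ 0.00718258,  0.00406944, -0.0241802 ]), 'gripper_force': 0.0, 'width': 0.08522108213102492}
```

View pics/scene0.png

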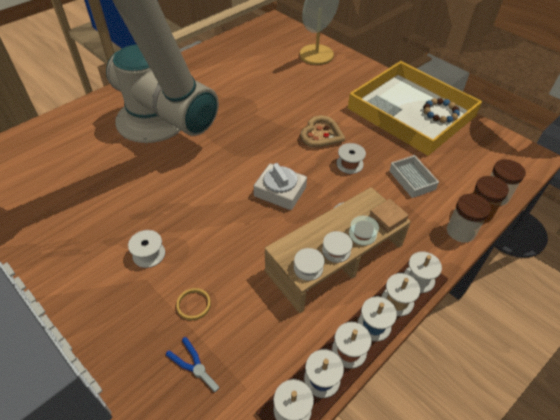

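View pics/side0.png

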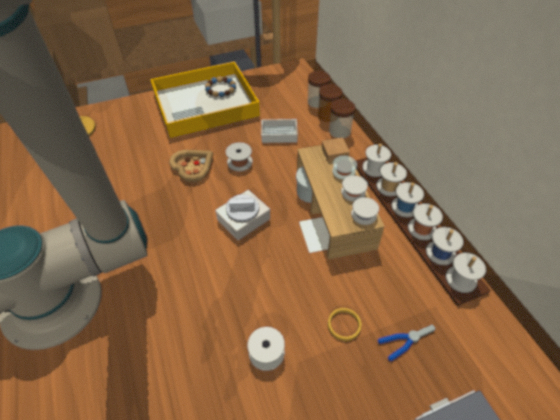

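The jar with its lid sits at about (281,186) in the scene view and (243,213) in the side view. The mat is in the near, right-hand bay at side (318,235), and the tin is in the far bay at side (305,185). I'll enlarge both views for corner picking.

```bash
python3 - <<'E'
import cv2,numpy as np
a=cv2.imread("pics/scene0.png")[150:310,240:420]; b=cv2.imread("pics/side0.png")[130:270,205:390]
a=cv2.resize(a,None,fx=4,fy=4,interpolation=cv2.INTER_CUBIC)[:600]; b=cv2.resize(b,None,fx=4,fy=4,interpolation=cv2.INTER_CUBIC)
cv2.imwrite("pics/sc.png",a);cv2.imwrite("pics/sd.png",b)
E
```

```text
(no output)
```

View pics/sc.png

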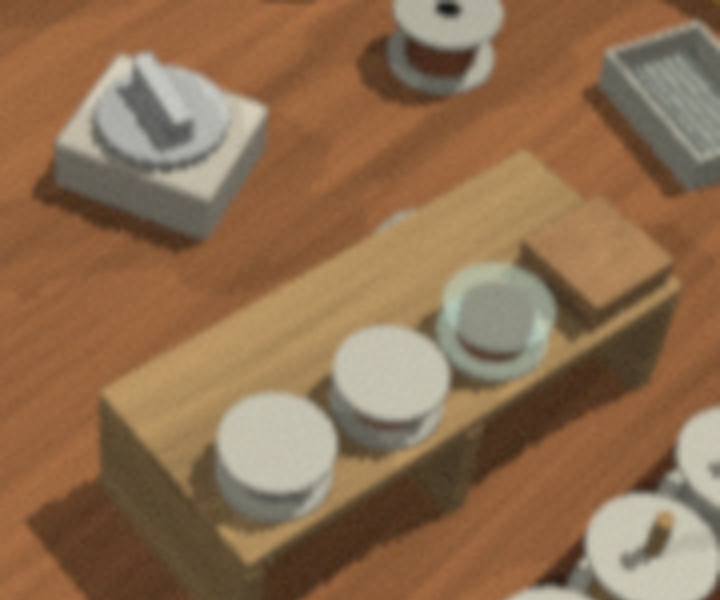

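View pics/sd.png

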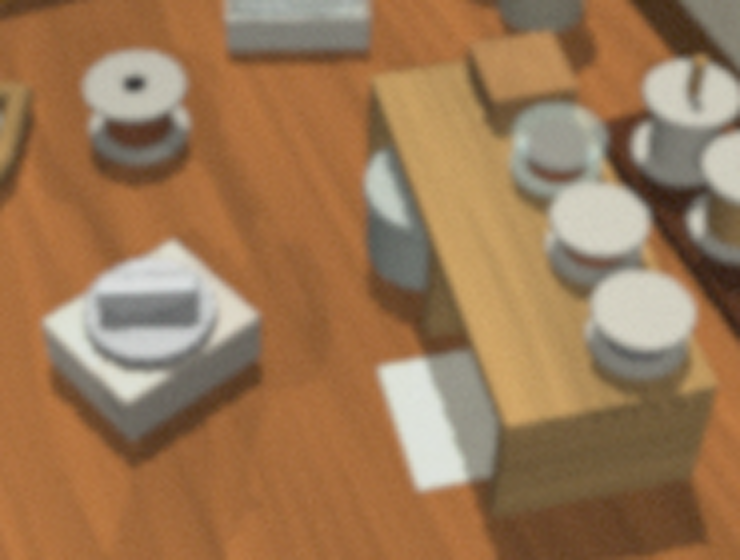

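Scene crop: jar top corners are (122,57), (57,145), (210,195), (268,105), and the shelf's front top edge runs (100,395)–(525,150). Side crop: jar top corners are (175,240), (262,320), (132,405), (43,322); the shelf front edge runs (370,80)–(500,425); the mat's front corners are (378,368) and (420,490). The bar runs across the image at about y=290.

```bash
cat > h.py <<'E'
from rig import readout, vision, manip
import numpy as np, cv2
from scipy.spatial.transform import Rotation as R
def cam(n):
    p=vision.camera_params(n); return p["intrinsics"],cv2.Rodrigues(p["rvec"])[0],np.array(p["tvec"]).ravel()
def onplane(c,uv,z):
    K,Rm,t=c; uv=np.atleast_2d(uv).astype(float)
    d=(np.linalg.inv(K)@np.c_[uv,np.ones(len(uv))].T).T@Rm; o=-Rm.T@t
    return o+d*((z-o[2])/d[:,2])[:,None]
def tri(c1,u1,c2,u2):
    P=[c[0]@np.c_[c[1],c[2]] for c in (c1,c2)]
    X=cv2.triangulatePoints(P[0],P[1],np.float64(u1).T,np.float64(u2).T); return (X[:3]/X[3]).T
E
python3 - <<'E'
from h import *
np.set_printoptions(precision=4,suppress=True)
sc,sd=cam("scene"),cam("side")
A=lambda l:np.array(l)/4.+[240,150]
B=lambda l:np.array(l)/4.+[205,130]
ja=A([(122,57),(57,145),(210,195),(268,105)]); jb=B([(175,240),(262,320),(132,405),(43,322)])
print(onplane(sc,ja,.042));print(onplane(sd,jb,.042))
print("shelf",tri(sc,A([(525,150),(100,395),(250,565)]),sd,B([(370,80),(500,425),(712,385)])))
print("mat",onplane(sd,B([(378,368),(420,490)]),0))
print("bar",onplane(sc,A([(142,55),(185,120)]),.075),onplane(sd,B([(97,285),(195,285)]),.075))
E
```

```text
[[0.4218 0.0935 0.042 ]
 [0.451  0.0092 0.042 ]
 [0.5471 0.0486 0.042 ]
 [0.5184 0.1308 0.042 ]]
[[0.5158 0.1229 0.042 ]
 [0.5445 0.0361 0.042 ]
 [0.4464 0.0024 0.042 ]
 [0.4145 0.0871 0.042 ]]
shelf [[ 0.6791  0.1796  0.0846]
 [ 0.6319 -0.1227  0.0831]
 [ 0.7601 -0.1418  0.0837]]
mat [[ 0.612   0.0025  0.    ]
 [ 0.5977 -0.0957  0.    ]]
bar [[0.4541 0.0803 0.075 ]
 [0.5133 0.0596 0.075 ]] [[0.4502 0.0752 0.075 ]
 [0.5068 0.0522 0.075 ]]
```

Triangulated, the jar is at about (0.482, 0.066) with its long axis at about +20°, the bar at about -21°, and the shelf's inward axis at about -8.6°. I'll move above the jar with tool x near 159°, which keeps joint 6 in range for the later turns.

```bash
python3 -m handwheel '[[[24,-26,-2],[0,0,0],-1],[[24,-26,-2],[0,0,0],-1],[[24,-26,-2],[0,0,0],-1],[[24,-26,-2],[0,0,0],-1],[[24,-26,-2],[0,0,0],-1],[[24,-26,-2],[0,0,0],-1],[[24,-26,-2],[0,0,0],-1],[[24,-26,-2],[0,0,0],-1],[[24,-26,-2],[0,0,0],-1],[[24,-26,-2],[0,0,0],-1],[[24,-26,-2],[0,0,0],-1],[[24,-26,-2],[0,0,0],-1],[[24,-26,-2],[0,0,0],-1],[[24,-26,-2],[0,0,0],-1],[[24,-26,-2],[0,0,0],-1],[[24,-26,-2],[0,0,0],-1],[[24,-26,-2],[0,0,0],-1],[[24,-26,-2],[0,0,0],-1],[[24,-26,-2],[0,0,0],-1],[[24,-26,-2],[0,0,0],-1]]'
python3 -m handwheel '[[[0,0,0],[0,0,-1],-1],[[0,0,0],[0,0,-1],-1],[[0,0,0],[0,0,-1],-1],[[0,0,0],[0,0,-1],-1],[[0,0,0],[0,0,-1],-1],[[0,0,0],[0,0,-1],-1],[[0,0,0],[0,0,-1],-1],[[0,0,0],[0,0,-1],-1],[[0,0,0],[0,0,-1],-1],[[0,0,0],[0,0,-1],-1],[[0,0,0],[0,0,-1],-1],[[0,0,0],[0,0,-1],-1],[[0,0,0],[0,0,-1],-1],[[0,0,0],[0,0,-1],-1],[[0,0,0],[0,0,-1],-1],[[0,0,0],[0,0,-1],-1],[[0,0,0],[0,0,-1],-1],[[0,0,0],[0,0,-1],-1],[[0,0,0],[0,0,-1],-1],[[0,0,0],[0,0,-1],-1]]'
python3 -m handwheel '[[[0,0,0],[0,0,-1],-1],[[0,0,0],[0,0,-1],-1],[[0,0,0],[0,0,-1],-1],[[0,0,0],[0,0,-1],-1],[[0,0,0],[0,0,0],-1],[[0,0,0],[0,0,0],-1]]'
cat >> h.py <<'E'
def wcam(st=None):
    p=vision.camera_params("wrist"); st=st or readout.get_state()
    T=np.eye(4); q=st["ee_rot"]; T[:3,:3]=R.from_quat(np.r_[q[1:],q[0]]).as_matrix(); T[:3,3]=st["position"]
    C=np.linalg.inv(T@p["hand_eye"]); return p["intrinsics"],C[:3,:3],C[:3,3]
def look(name):
    st=readout.get_state(); im=vision.get_image("wrist"); cv2.imwrite(f"pics/{name}.png",im)
    x=R.from_quat(np.r_[st["ee_rot"][1:],st["ee_rot"][0]]).as_matrix()
    print(name,st["clock"],st["position"],"toolx deg",np.degrees(np.arctan2(x[1,0],x[0,0])),"tilt z",x[:,2],"q",st["qpos"])
    c=wcam(st); np.savez(f"pics/{name}.npz",K=c[0],R=c[1],t=c[2]); return im
def ld(name):
    d=np.load(f"pics/{name}.npz"); return d["K"],d["R"],d["t"]
E
python3 - <<'E'
from h import *
look("w1")
E
```

```text
clock: 2.6
position: [0.4796, 0.0612, 0.271]
ee_rot: [0.0, 0.993, 0.119, -0.0]
contact_force: [-0.7, 0.1, 0.3]
width: 0.0857
gripper_force: 0.0
clock: 5.1
position: [0.479, 0.0601, 0.2708]
ee_rot: [-0.0, 0.392, 0.92, -0.0]
contact_force: [0.5, 0.9, 0.4]
width: 0.0855
gripper_force: 0.0
clock: 5.85
position: [0.4793, 0.0601, 0.2711]
ee_rot: [-0.0, 0.194, 0.981, -0.0]
contact_force: [-0.4, -0.0, -0.2]
width: 0.0854
gripper_force: 0.0
w1 5.85 [0.47925889 0.06007555 0.27109324] toolx deg 157.59746276369606 tilt z [-4.02730389e-04 -4.20313586e-05 -9.99999918e-01] q [-1.94429829e-02  1.14693863e-01  1.61623089e+00 -5.04959741e-05
  1.41106974e+00 -1.19923327e+00]
```

View pics/w1.png

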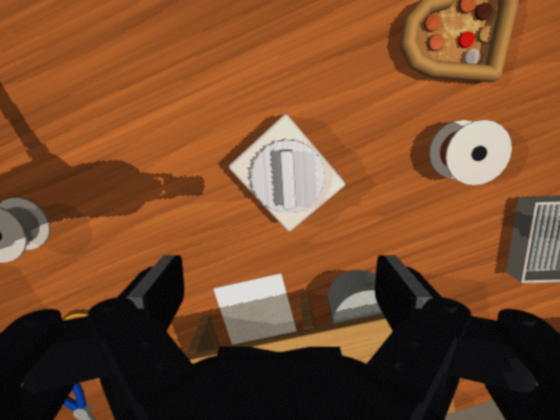

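The wrist view shows the jar's corners at (288,115), (229,168), (290,231), (345,183), the bar's top as a stripe from (288,150) to (291,208), and the mat's front edge (214,291)–(283,275). I'll enlarge it for sharper numbers.

```bash
python3 - <<'E'
import cv2
a=cv2.imread("pics/w1.png")[105:355,185:385]
cv2.imwrite("pics/w1c.png",cv2.resize(a[:,:],None,fx=3,fy=2.4,interpolation=cv2.INTER_CUBIC))
E
```

```text
(no output)
```

View pics/w1c.png

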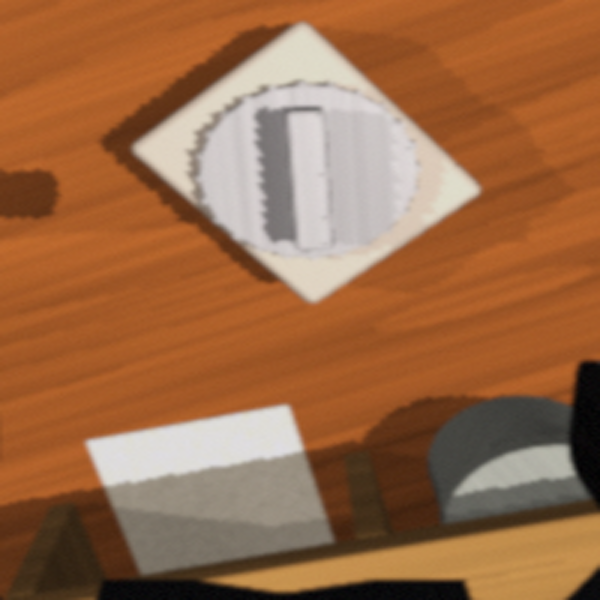

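The zoom gives jar top corners (304,22), (131,148), (314,303), (482,190); bar top corners (288,112), (322,109), (331,247), (298,250); mat front corners (86,440), (290,404).

```bash
python3 - <<'E'
from h import *
np.set_printoptions(precision=4,suppress=True)
sc,sd,w=cam("scene"),cam("side"),ld("w1")
A=lambda l:np.array(l)/4.+[240,150]
B=lambda l:np.array(l)/4.+[205,130]
W=lambda l:np.array(l)/[3,2.4]+[185,105]
j=onplane(w,W([(304,22),(131,148),(314,303),(482,190)]),.042); print(j,j.mean(0))
b=onplane(w,W([(288,112),(322,109),(331,247),(298,250)]),.075); print("bar",b,b.mean(0))
m=onplane(w,W([(86,440),(290,404),(334,543),(140,575)]),0);print("mat",m)
ang=lambda p,q:np.degrees(np.arctan2(*(q-p)[1::-1]))
print("jar ang",[(ang(j[i],j[(i+1)%4]),np.linalg.norm(j[i]-j[(i+1)%4])) for i in range(4)])
print("bar ang",ang(b[0],b[3]),ang(b[1],b[2]),"mat ang",ang(m[1],m[0])-(-90),ang(m[1],m[2]),ang(m[0],m[3]),np.linalg.norm(m[0]-m[1]))
jc=onplane(w,W([(304,22),(131,148),(314,303),(482,190)]),.042)
print("order: w",j[:, :2])
ja=A([(122,57),(57,145),(210,195),(268,105)]); jb=B([(43,322),(132,405),(262,320),(175,240)])
jw=W([(304,22),(131,148),(314,303),(482,190)])
print("tri sc-sd",tri(sc,ja,sd,jb).mean(0)); print("tri w-sd",tri(w,jw,sd,jb).mean(0)); print("tri w-sc",tri(w,jw,sc,ja).mean(0))
print("mat w-sd",tri(w,W([(86,440),(290,404)]),sd,B([(420,490),(378,368)])))
E
```

```text
[[0.4147 0.0959 0.042 ]
 [0.4437 0.0113 0.042 ]
 [0.5451 0.0475 0.042 ]
 [0.5155 0.131  0.042 ]] [0.4798 0.0714 0.042 ]
bar [[0.4481 0.0755 0.075 ]
 [0.4514 0.0871 0.075 ]
 [0.511  0.0668 0.075 ]
 [0.5077 0.0551 0.075 ]] [0.4795 0.0711 0.075 ]
mat [[ 0.5985 -0.0911  0.    ]
 [ 0.6139  0.0089  0.    ]
 [ 0.7108 -0.007   0.    ]
 [ 0.6952 -0.1068  0.    ]]
jar ang [(np.float64(-71.08436712342916), np.float64(0.08940764520712124)), (np.float64(19.6461461195349), np.float64(0.10762932783747206)), (np.float64(109.48050860997566), np.float64(0.08858531503526955)), (np.float64(-160.7915302077464), np.float64(0.10674863085787209))]
bar ang -18.96278977939203 -18.766336061873496 mat ang -8.746153743137029 -9.295562636291148 -9.214081648063205 0.10114736369489903
order: w [[0.4147 0.0959]
 [0.4437 0.0113]
 [0.5451 0.0475]
 [0.5155 0.131 ]]
tri sc-sd [0.4815 0.0717 0.0356]
tri w-sd [0.4822 0.0709 0.0315]
tri w-sc [0.4813 0.0725 0.0381]
mat w-sd [[ 0.5996 -0.093  -0.0044]
 [ 0.6152  0.0075 -0.0064]]
```

Wrist and fixed views agree: jar at (0.480, 0.071), axis +19.3°; bar at -18.9°, so it needs a clockwise turn of about 51.8°. Shelf axis is about -9°. Descending to grip the bar.

```bash
python3 -m handwheel '[[[3.6,10.7,0],[0,0,-0.58],-1],[[0,0,20],[0,0,0],-1],[[0,0,20],[0,0,0],-1],[[0,0,20],[0,0,0],-1],[[0,0,20],[0,0,0],-1],[[0,0,20],[0,0,0],-1],[[0,0,20],[0,0,0],-1],[[0,0,20],[0,0,0],-1],[[0,0,20],[0,0,0],-1],[[0,0,15],[0,0,0],-1],[[0,0,15],[0,0,0],-1],[[0,0,13],[0,0,0],-1],[[0,0,12],[0,0,0],-1],[[0,0,0],[0,0,0],-1]]' 40
python3 -m handwheel '[[[0,0,0],[0,0,0],0.5],[[0,0,0],[0,0,0],1],[[0,0,0],[0,0,0],1],[[0,0,0],[0,0,0],1],[[0,0,0],[0,0,0],1],[[0,0,0],[0,0,0],1],[[0,0,0],[0,0,0],1]]' 40
python3 -c "
from rig import readout;s=readout.get_state();print(s['qpos'],s['moment'],s['contact_force'])"
```

```text
clock: 7.65
position: [0.4794, 0.0715, 0.0554]
ee_rot: [-0.001, 0.163, 0.987, -0.0]
contact_force: [-0.3, -0.2, -0.2]
width: 0.0852
gripper_force: 0.0
clock: 8.52
position: [0.4801, 0.0706, 0.0568]
ee_rot: [0.0, 0.163, 0.987, -0.001]
contact_force: [-1.7, -3.4, 5.3]
width: 0.0132
gripper_force: 43.1
[ 3.59472538e-03  3.13113538e-01  1.94769708e+00 -1.72453729e-03
  8.80675839e-01 -1.23796556e+00] [-0.5756078   0.26847125  0.03178256] [-1.65265527 -3.42624283  5.27655804]
```

```bash
python3 -m handwheel '[[[0,0,-1],[0,0,0],1],[[0,0,-1],[0,0,0],1],[[0,0,0],[0,0,0.5],1],[[0,0,0],[0,0,0.5],1],[[0,0,0],[0,0,0.5],1],[[0,0,0],[0,0,0.5],1],[[0,0,0],[0,0,0.5],1],[[0,0,0],[0,0,0.5],1],[[0,0,0],[0,0,0.5],1],[[0,0,0],[0,0,0.5],1],[[0,0,0],[0,0,0.5],1],[[0,0,0],[0,0,0.5],1],[[0,0,0],[0,0,0.5],1],[[0,0,0],[0,0,0.5],1]]'
python3 -c "
from rig import readout;s=readout.get_state();print(s['moment'],s['contact_force'])"
python3 -m handwheel '[[[0,0,0],[0,0,0.5],1],[[0,0,0],[0,0,0.5],1],[[0,0,0],[0,0,0.5],1],[[0,0,0],[0,0,0.5],1],[[0,0,0],[0,0,0.4],1],[[0,0,0],[0,0,0.3],1],[[0,0,0],[0,0,0],1],[[0,0,0],[0,0,0],1],[[0,0,0],[0,0,0],1]]'
python3 - <<'E'
from h import *
look("w2"); cv2.imwrite("pics/side2.png",vision.get_image("side"));cv2.imwrite("pics/scene2.png",vision.get_image("scene"))
s=readout.get_state();print(s['moment'],s['contact_force'])
a=cv2.imread("pics/w2.png"); b=cv2.resize(cv2.imread("pics/scene2.png")[140:230,230:330],None,fx=4,fy=4,interpolation=2)
b=cv2.resize(b,None,fx=1,fy=420/b.shape[0]); cv2.imwrite("pics/c2.png",cv2.resize(np.hstack([a[:, 80:480],b]),(800,420)))
E
```

```text
clock: 10.28
position: [0.4789, 0.0721, 0.0571]
ee_rot: [-0.002, 0.461, 0.887, -0.0]
contact_force: [0.2, 0.6, -7.9]
width: 0.0129
gripper_force: 41.2
[ 0.1480361  -0.05463183  0.06670159] [ 0.15287675  0.56040395 -7.90447339]
clock: 11.4
position: [0.48, 0.0713, 0.0582]
ee_rot: [-0.0, 0.581, 0.814, -0.0]
contact_force: [-0.3, 0.3, -9.1]
width: 0.0125
gripper_force: 41.1
w2 11.4 [0.47999403 0.0713153  0.05815857] toolx deg 108.96798854995669 tilt z [-3.03557685e-04 -5.31874437e-05 -9.99999953e-01] q [ 4.02853010e-03  3.11343442e-01  1.94575208e+00 -6.71554287e-05
  8.84800897e-01 -3.26982783e-01]
[-0.01339593 -0.03711639  0.0162279 ] [ 0.50365835 -0.32587865 -9.0084222 ]
```

View pics/c2.png

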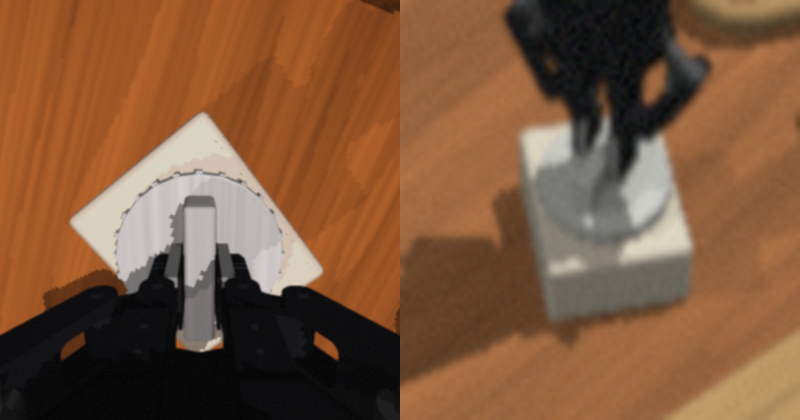

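The jar is hanging: contact force is about -9 N, so raising 2 mm lifted it and it turned together with the gripper. The wrist picture (left half, x offset 80) shows jar corners at (284,113), (150,220), (403,272), with the bar still skewed. I'll measure the skew, set the jar down, then turn.

```bash
python3 -m handwheel '[[[0,0,0.7],[0,0,0],1],[[0,0,0.7],[0,0,0],1],[[0,0,0],[0,0,0],1],[[0,0,0],[0,0,0],1]]'
python3 - <<'E'
from h import *
w=ld("w2"); p=onplane(w,[(284,113),(150,220),(403,272)],.043)
a=lambda v:np.degrees(np.arctan2(v[1],v[0]))
for i in (1,2): print(p[i],a(p[i]-p[0]),np.linalg.norm(p[i]-p[0]))
b=onplane(w,[(264,207),(295,205),(262,335),(293,337)],.075); print(b,a(b[2]-b[0]),a(b[3]-b[1]))
E
```

```text
clock: 12.05
position: [0.48, 0.0713, 0.0569]
ee_rot: [0.0, 0.581, 0.814, -0.0]
contact_force: [-0.9, -0.5, -7.3]
width: 0.013
gripper_force: 41.3
[0.41077149 0.0650348  0.043     ] -123.48277650705775 0.08810885513634398
[0.54838005 0.08085142 0.043     ] -32.94262491953891 0.10605155325766506
[[0.4636156  0.09986759 0.075     ]
 [0.47544069 0.10483899 0.075     ]
 [0.48200949 0.04115308 0.075     ]
 [0.49596142 0.04481575 0.075     ]] -72.60544203968976 -71.1254792123941
```

```bash
python3 -m handwheel '[[[0,0,0.7],[0,0,0],1],[[0,0,0],[0,0,0],1],[[0,0,0],[0,0,0],1]]'
python3 -m handwheel '[[[0,0,0.7],[0,0,0],1],[[0,0,0],[0,0,0],1],[[0,0,0],[0,0,0],1]]'
```

```text
clock: 12.42
position: [0.4801, 0.0713, 0.0568]
ee_rot: [0.0, 0.581, 0.814, 0.0]
contact_force: [-3.9, -0.6, 2.8]
width: 0.0132
gripper_force: 42.8
clock: 12.8
position: [0.4801, 0.0713, 0.0567]
ee_rot: [0.0, 0.581, 0.814, 0.0]
contact_force: [-4.3, -1.0, 9.9]
width: 0.0131
gripper_force: 43.7
```

The jar is on the bench, pressed with 10 N, which also helps resist slip. Now the clockwise turn of about 51.7°.

```bash
python3 -m handwheel '[[[0,0,0],[0,0,0.5],1],[[0,0,0],[0,0,0.5],1],[[0,0,0],[0,0,0.5],1],[[0,0,0],[0,0,0.5],1],[[0,0,0],[0,0,0.5],1],[[0,0,0],[0,0,0.5],1],[[0,0,0],[0,0,0.5],1],[[0,0,0],[0,0,0.5],1],[[0,0,0],[0,0,0.5],1],[[0,0,0],[0,0,0.5],1],[[0,0,0],[0,0,0.5],1],[[0,0,0],[0,0,0.5],1],[[0,0,0],[0,0,0.5],1],[[0,0,0],[0,0,0.5],1]]'
python3 -c "
from rig import readout;s=readout.get_state();print(s['moment'],s['contact_force'])"
python3 -m handwheel '[[[0,0,0],[0,0,0.5],1],[[0,0,0],[0,0,0.5],1],[[0,0,0],[0,0,0.4],1],[[0,0,0],[0,0,0.2],1],[[0,0,0],[0,0,0],1],[[0,0,0],[0,0,0],1]]'
python3 - <<'E'
from h import *
look("w3")
s=readout.get_state();print(s['moment'],s['contact_force'])
E
```

```text
clock: 14.55
position: [0.4799, 0.0712, 0.0567]
ee_rot: [0.0, 0.834, 0.551, -0.0]
contact_force: [-5.6, -1.0, 9.6]
width: 0.0133
gripper_force: 43.7
[-0.17578251  0.90551846  0.05976358] [-5.63200289 -1.02785396  9.57864213]
clock: 15.3
position: [0.4799, 0.0712, 0.0567]
ee_rot: [0.0, 0.877, 0.48, -0.0]
contact_force: [-5.2, -0.6, 10.0]
width: 0.013
gripper_force: 43.7
w3 15.3 [0.47986383 0.07122715 0.05668951] toolx deg 57.38653557030214 tilt z [ 2.99330799e-05 -4.01033744e-04 -9.99999919e-01] q [ 4.11111015e-03  3.13023846e-01  1.94805995e+00 -5.20272378e-04
  8.80480638e-01  5.73654700e-01]
[-0.15616286  0.95115852  0.02399079] [-5.1670639   0.09779348 10.28040493]
```

View pics/w3.png

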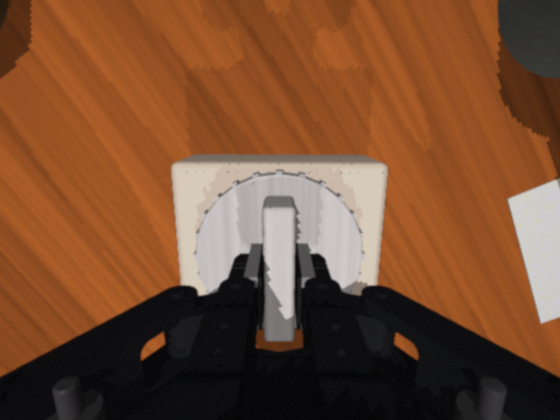

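The wrist image shows the bar lying at right angles to the jar's long side (edge (173,164)–(387,163), bar at x≈263–297), so the lid is snug. Next I lift slightly, turn 23.6° counterclockwise to the shelf's axis, and carry the jar to just in front of the free bay.

```bash
python3 -m handwheel '[[[0,0,-1.5],[0,0,0],1],[[0,0,-1.5],[0,0,0],1],[[0,0,-1.5],[0,0,0],1],[[0,0,-1.5],[0,0,0],1],[[0,0,0],[0,0,-0.2],1],[[0,0,0],[0,0,-0.4],1],[[0,0,0],[0,0,-0.5],1],[[0,0,0],[0,0,-0.5],1],[[0,0,0],[0,0,-0.5],1],[[0,0,0],[0,0,-0.5],1],[[0,0,0],[0,0,-0.5],1],[[0,0,0],[0,0,-0.5],1],[[0,0,0],[0,0,-0.33],1],[[0,0,0],[0,0,0],1]]'
python3 -m handwheel '[[[-3,3.6,0],[0,0,0],1],[[-6,7,0],[0,0,0],1],[[-6.5,7.6,0],[0,0,0],1],[[-6.5,7.6,0],[0,0,0],1],[[-6.5,7.6,0],[0,0,0],1],[[-6.5,7.6,0],[0,0,0],1],[[-6.5,7.6,0],[0,0,0],1],[[-6.5,7.6,0],[0,0,0],1],[[-6.5,7.6,0],[0,0,0],1],[[-6.5,7.6,0],[0,0,0],1],[[-6.5,7.6,0],[0,0,0],1],[[-6.5,7.6,0],[0,0,0],1],[[-6.5,7.6,0],[0,0,0],1],[[-6,7,0],[0,0,0],1],[[-5,5.5,0],[0,0,0],1],[[0,0,0],[0,0,0],1],[[0,0,1.5],[0,0,0],1],[[0,0,1.5],[0,0,0],1],[[0,0,1],[0,0,0],1],[[0,0,0],[0,0,0],1]]'
python3 - <<'E'
from h import *
look("w4")
s=readout.get_state();print(s['moment'],s['contact_force'])
E
```

```text
clock: 17.1
position: [0.4801, 0.0713, 0.0614]
ee_rot: [0.0, 0.761, 0.649, -0.0]
contact_force: [-0.2, -0.0, -9.4]
width: 0.0128
gripper_force: 41.1
clock: 19.6
position: [0.5709, -0.0357, 0.0574]
ee_rot: [-0.0, 0.761, 0.649, -0.0]
contact_force: [-0.0, 0.9, -10.0]
width: 0.0128
gripper_force: 41.1
w4 19.6 [ 0.57091525 -0.03568279  0.05736729] toolx deg 80.95392818537113 tilt z [-2.96690697e-04 -1.79824920e-05 -9.99999956e-01] q [-1.83995726e-01  4.19768841e-01  1.75852823e+00 -8.76249612e-05
  9.63583980e-01 -2.60619715e-02]
[-0.01290726  0.02147235  0.01736312] [-0.40792983 -0.61422047 -8.60118067]
```

View pics/w4.png

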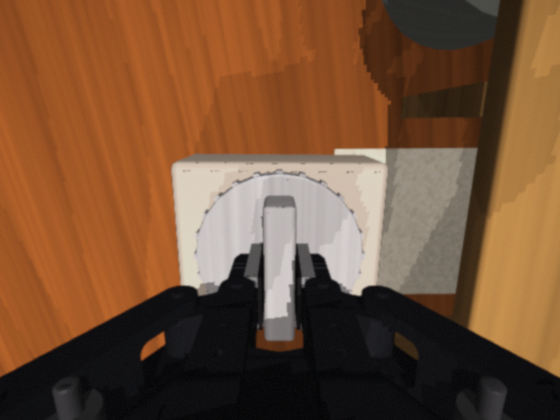

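The jar is square to the bay (jar top edge and mat edge at rows 163 and 148, both horizontal), and the bar is straight. I'll lower it and check the lateral offset from the mat edges at rows 148 and 294.

```bash
python3 -m handwheel '[[[0,0,0.7],[0,0,0],1],[[0,0,0.4],[0,0,0],1],[[0,0,0],[0,0,0],1],[[0,0,0],[0,0,0],1]]'
python3 - <<'E'
from h import *
w=ld("w4"); m=onplane(w,[(335,149),(478,148.5),(385,293.5),(465,294)],0)
tc=np.array([.5709,-.0357]); a=np.radians(-9.0); X=np.array([np.cos(a),np.sin(a)]); Y=np.array([-X[1],X[0]])
for p in m: d=p[:2]-tc; print(p,d@X,d@Y)
f=onplane(w,[(478,150),(462,300)],.079)
for p in onplane(w,[(508,5),(457,320),(503,50),(478,170)],.093): d=p[:2]-tc; print("edge",p,d@X,d@Y)
E
```

```text
clock: 20.15
position: [0.5711, -0.0358, 0.0569]
ee_rot: [0.0, 0.761, 0.649, 0.0]
contact_force: [-1.8, 0.2, -2.8]
width: 0.0126
gripper_force: 41.9
[0.61265945 0.00777206 0.        ] 0.034444797262497495 0.04946945960164821
[ 0.70063665 -0.00592252  0.        ] 0.1234811535913154 0.04970615257322587
[ 0.63622459 -0.09795977  0.        ] 0.07425991126173881 -0.051274227313493105
[ 0.69196419 -0.10722753  0.        ] 0.13076306315904201 -0.05170829488291693
edge [0.65423611 0.05260779 0.093     ] 0.06849572201658347 0.10025721092418152
edge [ 0.63766601 -0.05470222  0.093     ] 0.06891661201539402 -0.008323770242128834
edge [0.65304971 0.04027018 0.093     ] 0.06925395556620044 0.08788590671940893
edge [0.64552142 0.00352267 0.093     ] 0.06756692892243576 0.050413132750891355
```

Lateral offset is about 1 mm, with about 96 mm left to push. Releasing, rising, backing off, turning the fingers 90°, then descending behind the jar.

```bash
python3 -m handwheel '[[[0,0,0.4],[0,0,0],1],[[0,0,0],[0,0,0],1],[[0,0,0],[0,0,0],0.6],[[0,0,0],[0,0,0],0.2],[[0,0,0],[0,0,0],0],[[0,0,0],[0,0,0],0],[[0,0,-10],[0,0,0],0],[[0,0,-15],[0,0,0],0],[[0,0,-20],[0,0,0],0],[[0,0,-15],[0,0,0],0],[[0,-15,0],[0,0,0],0],[[0,-20,0],[0,0,0],0],[[0,-25,0],[0,0,0],0],[[0,-20,0],[0,0,0],0],[[0,-15,0],[0,0,0],0]]'
python3 -m handwheel '[[[0,0,0],[0,0,-1],0],[[0,0,0],[0,0,-1],0],[[0,0,0],[0,0,-1],0],[[0,0,0],[0,0,-1],0],[[0,0,0],[0,0,-1],0],[[0,0,0],[0,0,-1],0],[[0,0,0],[0,0,-1],0],[[0,0,0],[0,0,-1],0],[[0,0,0],[0,0,-1],0],[[0,0,0],[0,0,-1],0],[[0,0,0],[0,0,-1],0],[[0,0,0],[0,0,-1],0],[[0,0,0],[0,0,-1],0],[[0,0,0],[0,0,-1],0],[[0,0,0],[0,0,-1],0],[[0,0,0],[0,0,0],0],[[0,0,0],[0,0,0],0]]'
python3 - <<'E'
from h import *
look("w5")
E
```

```text
clock: 22.02
position: [0.4748, -0.0204, 0.1155]
ee_rot: [-0.001, 0.761, 0.649, -0.001]
contact_force: [0.1, -0.7, -0.4]
width: 0.0428
gripper_force: 0.0
clock: 24.15
position: [0.4769, -0.0208, 0.1159]
ee_rot: [-0.0, 0.08, 0.997, -0.0]
contact_force: [-0.2, 0.7, -0.1]
width: 0.0429
gripper_force: 0.0
w5 24.15 [ 0.47691723 -0.02082055  0.11588815] toolx deg 170.86130259362417 tilt z [-2.72287062e-04 -5.62933052e-05 -9.99999961e-01] q [-1.89443062e-01  2.29604209e-01  1.88506977e+00 -1.24510308e-04
  1.02717550e+00 -1.60067463e+00]
```

View pics/w5.png

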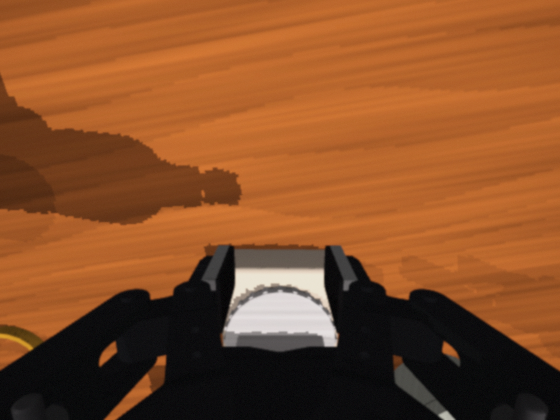

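The jar is released and sits symmetrically between the open fingers (x≈230–330), with its near edge horizontal at row 266. Descending and pushing along tool -x.

```bash
python3 -m handwheel '[[[0,0,15],[0,0,0],0],[[0,0,20],[0,0,0],0],[[0,0,20],[0,0,0],0],[[0,0,20],[0,0,0],0],[[0,0,13],[0,0,0],0],[[0,0,6],[0,0,0],0],[[0,0,0],[0,0,0],0],[[-6,0,0],[0,0,0],0],[[-6,0,0],[0,0,0],0],[[-5,0,0],[0,0,0],0],[[-4,0,0],[0,0,0],0],[[-4,0,0],[0,0,0],0],[[-4,0,0],[0,0,0],0],[[-4,0,0],[0,0,0],0],[[-4,0,0],[0,0,0],0],[[-4,0,0],[0,0,0],0]]'
python3 -m handwheel '[[[-5,0,0],[0,0,0],0],[[-5,0,0],[0,0,0],0],[[-5,0,0],[0,0,0],0],[[-5,0,0],[0,0,0],0],[[-5,0,0],[0,0,0],0],[[-5,0,0],[0,0,0],0],[[-5,0,0],[0,0,0],0],[[-5,0,0],[0,0,0],0],[[-5,0,0],[0,0,0],0],[[-5,0,0],[0,0,0],0]]'
python3 - <<'E'
from h import *
cv2.imwrite("pics/side5.png",vision.get_image("side")); look("w6")
E
```

```text
clock: 26.2
position: [0.5115, -0.0262, 0.0212]
ee_rot: [-0.006, 0.079, 0.997, 0.0]
contact_force: [-10.5, 1.1, 7.6]
width: 0.0428
gripper_force: 5.1
clock: 27.45
position: [0.5615, -0.0341, 0.0213]
ee_rot: [-0.006, 0.079, 0.997, 0.001]
contact_force: [-9.4, 1.3, 6.2]
width: 0.0428
gripper_force: 4.8
w6 27.5 [ 0.56304284 -0.03436013  0.02126483] toolx deg 170.96072729767764 tilt z [-0.0090705   0.00153683 -0.99995768] q [-1.84194677e-01  4.57731112e-01  1.80761202e+00 -1.94354241e-04
  8.85448200e-01 -1.59710180e+00]
```

Push force is about 10 N with some uplift at the fingers, so I'd rather push lower. I'll back off, lower the tip, and lean the tool 10° back so the gripper body also clears the board, then resume.

```bash
python3 -m handwheel '[[[3,0,0],[0,0,0],0],[[4,0,0],[0,0,0],0],[[0,0,6],[0,0,0],0],[[0,0,5],[0,0,0],0],[[0,0,0],[0,-0.85,0],0],[[0,0,0],[0,-0.85,0],0],[[0,0,0],[0,0,0],0],[[0,0,0],[0,0,0],0]]'
python3 -m handwheel '[[[-3.94,0,0.7],[0,0,0],0],[[-3.94,0,0.7],[0,0,0],0],[[-3.94,0,0.7],[0,0,0],0],[[-3.94,0,0.7],[0,0,0],0]]'
python3 -m handwheel '[[[-3.94,0,0.7],[0,0,0],0],[[-3.94,0,0.7],[0,0,0],0],[[-3.94,0,0.7],[0,0,0],0],[[-3.94,0,0.7],[0,0,0],0]]'
python3 -c "
from h import *
look('w7')"
```

```text
clock: 28.55
position: [0.5614, -0.0344, 0.0113]
ee_rot: [0.089, 0.079, 0.993, -0.007]
contact_force: [0.1, 0.2, -0.2]
width: 0.0426
gripper_force: 0.0
clock: 29.05
position: [0.5717, -0.0358, 0.0098]
ee_rot: [0.083, 0.079, 0.993, -0.007]
contact_force: [-9.2, 0.5, 6.2]
width: 0.0428
gripper_force: 4.6
clock: 29.55
position: [0.5878, -0.0383, 0.0098]
ee_rot: [0.084, 0.079, 0.993, -0.007]
contact_force: [-8.8, 1.8, 4.9]
width: 0.0423
gripper_force: 4.5
w7 29.55 [ 0.58775738 -0.03830761  0.00980191] toolx deg 170.95801788904862 tilt z [ 0.16523054 -0.02618563 -0.98590729] q [-0.18621173  0.43604395  1.9121234   0.00829706  0.62542825 -1.60552228]
```

```bash
python3 -m handwheel '[[[-2.95,0,0.53],[0,0,0],0],[[-2.95,0,0.53],[0,0,0],0],[[-1.97,0,0.35],[0,0,0],0]]'
python3 -m handwheel '[[[-1.97,0,0.35],[0,0,0],0],[[0,0,0],[0,0,0],0]]'
python3 -m handwheel '[[[-1.97,0,0.35],[0,0,0],0],[[0,0,0],[0,0,0],0]]'
```

```text
clock: 29.98
position: [0.5961, -0.0396, 0.0098]
ee_rot: [0.084, 0.079, 0.993, -0.007]
contact_force: [-8.0, 0.9, 5.2]
width: 0.0426
gripper_force: 4.1
clock: 30.22
position: [0.5982, -0.04, 0.0098]
ee_rot: [0.084, 0.079, 0.993, -0.007]
contact_force: [-7.6, 0.7, 4.3]
width: 0.0425
gripper_force: 3.8
clock: 30.48
position: [0.6002, -0.0403, 0.0098]
ee_rot: [0.084, 0.079, 0.993, -0.007]
contact_force: [-8.2, 1.4, 5.0]
width: 0.0429
gripper_force: 3.9
```

```bash
for i in 1 2 3; do python3 -m handwheel '[[[-0.98,0,0.18],[0,0,0],0],[[0,0,0],[0,0,0],0]]' | sed -n '1,2p;4p'; done
```

```text
clock: 30.72
position: [0.6002, -0.0403, 0.0098]
contact_force: [-10.3, 2.1, 5.5]
clock: 30.98
position: [0.6017, -0.0405, 0.0098]
contact_force: [-6.9, 1.3, 2.7]
clock: 31.22
position: [0.6019, -0.0406, 0.0097]
contact_force: [-9.7, 0.4, 7.0]
```

```bash
for i in 1 2 3; do python3 -m handwheel '[[[-0.98,0,0.18],[0,0,0],0],[[0,0,0],[0,0,0],0]]' | sed -n '1,2p;4p'; done
```

```text
clock: 31.48
position: [0.6019, -0.0406, 0.0097]
contact_force: [-12.2, 0.8, 10.0]
clock: 31.72
position: [0.602, -0.0405, 0.0095]
contact_force: [-14.5, 0.7, 9.5]
clock: 31.98
position: [0.602, -0.0405, 0.0092]
contact_force: [-16.0, 2.3, 10.9]
```

The tip has stopped at x=0.602 with force rising, so the jar has met the strip. Backing off and checking numerically from the wrist camera.

```bash
python3 -m handwheel '[[[3,0,-0.5],[0,0,0],0],[[5,0,-0.9],[0,0,0],0],[[10,0,-1.8],[0,0,0],0],[[20,0,-3.6],[0,0,0],0],[[20,0,-3.6],[0,0,0],0],[[20,0,-3.6],[0,0,0],0],[[0,0,-20],[0,0.85,0],0],[[0,0,-30],[0,0.85,0],0],[[0,0,-40],[0,0,0],0],[[0,0,-40],[0,0,0],0],[[0,0,-30],[0,0,0],0],[[0,0,0],[0,0,0],0],[[0,0,0],[0,0,0],0]]'
python3 - <<'E'
from h import *
im=look("w8"); w=ld("w8"); cv2.imwrite("pics/scene8.png",vision.get_image("scene")); cv2.imwrite("pics/side8.png",vision.get_image("side"))
hsv=cv2.cvtColor(im,cv2.COLOR_BGR2HSV); m=((hsv[...,1]<70)&(hsv[...,2]>90)).astype(np.uint8)
m=cv2.morphologyEx(m,cv2.MORPH_OPEN,np.ones((3,3)))
n,l,s,c=cv2.connectedComponentsWithStats(m)
for i in range(1,n):
    if s[i,4]>300: 
        r=cv2.minAreaRect(np.argwhere(l==i)[:,::-1].astype(np.float32)); print(s[i],c[i],onplane(w,c[i],.03)[0],cv2.boxPoints(r).round().tolist())
# expected jar top corners at home (shelf-frame guess)
mc=np.array([.6685,-.0515]); a=np.radians(-9.); X=np.array([np.cos(a),np.sin(a)]); Y=np.array([-X[1],X[0]])
P=np.array([np.r_[mc+sx*.055*X+sy*.046*Y,.042] for sx,sy in((-1,-1),(-1,1),(0,1),(0,-1))])
print("pred",cv2.projectPoints(P,cv2.Rodrigues(w[1])[0],w[2],w[0],None)[0].reshape(-1,2))
E
```

```text
clock: 33.6
position: [0.5248, -0.0285, 0.1699]
ee_rot: [-0.0, 0.079, 0.997, -0.0]
contact_force: [-0.4, 0.5, -0.6]
width: 0.0425
gripper_force: 0.0
w8 33.6 [ 0.52481059 -0.02847637  0.16993935] toolx deg 170.93905280484105 tilt z [-5.78053706e-04 -1.58913673e-05 -9.99999833e-01] q [-1.86551888e-01  2.45511921e-01  1.70770559e+00 -1.32361667e-04
  1.18894022e+00 -1.59915552e+00]
[  0  80  23  72 973] [ 10.35868448 117.04316547] [ 0.4202934  -0.24443576  0.03      ] [[-0.0, 80.0], [22.0, 80.0], [22.0, 151.0], [0.0, 151.0]]
[ 233  264   96   82 7170] [279.6874477 303.1958159] [ 0.63410846 -0.04467766  0.03      ] [[233.0, 264.0], [328.0, 264.0], [328.0, 345.0], [233.0, 345.0]]
pred [[229.84196896 291.53287313]
 [326.68058778 291.51059516]
 [324.59717486 341.08698484]
 [232.11943585 341.08457709]]
```

```bash
python3 - <<'E'
from h import *
im=cv2.imread("pics/w8.png"); w=ld("w8")
for x in (245,280,315): print(x,[(y,int(im[y-1:y+1,x-3:x+4].mean())) for y in range(258,344,3)])
X=np.array([np.cos(np.radians(-9)),np.sin(np.radians(-9))]); mc=np.array([.6685,-.0515])
Pj=lambda P:cv2.projectPoints(np.array(P),cv2.Rodrigues(w[1])[0],w[2],w[0],None)[0].reshape(-1,2)
print("mat front",Pj([np.r_[mc-.062*X,0]]),"face bottom",Pj([np.r_[mc-.055*X,0]]),"face top",Pj([np.r_[mc-.055*X,.042]]),"disc",Pj([np.r_[mc-.042*X,.052]]),"board edge",Pj([np.r_[mc-.023*X,.093]]))
E
```

```text
245 [(258, 108), (261, 109), (264, 158), (267, 215), (270, 158), (273, 93), (276, 89), (279, 90), (282, 92), (285, 92), (288, 115), (291, 201), (294, 225), (297, 226), (300, 226), (303, 226), (306, 226), (309, 224), (312, 190), (315, 164), (318, 144), (321, 139), (324, 137), (327, 135), (330, 134), (333, 132), (336, 134), (339, 127), (342, 107)]
280 [(258, 113), (261, 118), (264, 175), (267, 216), (270, 158), (273, 95), (276, 90), (279, 91), (282, 92), (285, 93), (288, 115), (291, 202), (294, 226), (297, 227), (300, 223), (303, 125), (306, 107), (309, 205), (312, 220), (315, 223), (318, 221), (321, 222), (324, 155), (327, 137), (330, 133), (333, 130), (336, 132), (339, 127), (342, 88)]
315 [(258, 114), (261, 112), (264, 184), (267, 235), (270, 209), (273, 99), (276, 91), (279, 91), (282, 91), (285, 93), (288, 113), (291, 202), (294, 225), (297, 227), (300, 227), (303, 226), (306, 226), (309, 226), (312, 220), (315, 195), (318, 134), (321, 128), (324, 108), (327, 133), (330, 131), (333, 131), (336, 133), (339, 125), (342, 104)]
mat front [[278.39497218 265.4227694 ]] face bottom [[278.40573365 271.38853225]] face top [[278.24916512 291.52173693]] disc [[278.23081001 309.5960394 ]] board edge [[278.06918669 358.44369817]]
```

```bash
python3 - <<'E'
from h import *
a=cv2.imread("pics/scene0.png");b=cv2.imread("pics/scene8.png");c=cv2.imread("pics/side0.png");d=cv2.imread("pics/side8.png")
for p,q in((a,b),(c,d)):
    m=(cv2.absdiff(p,q).max(2)>50).astype(np.uint8); m=cv2.morphologyEx(m,cv2.MORPH_OPEN,np.ones((3,3)))
    n,l,s,_=cv2.connectedComponentsWithStats(m); print([r.tolist() for r in s[1:] if r[4]>25])
# jar corners in side8: white pixels in front of the shelf
sd=cam("side"); h=cv2.cvtColor(d,cv2.COLOR_BGR2HSV)
mc=np.array([.6685,-.0515]); X=np.array([np.cos(np.radians(-9)),np.sin(np.radians(-9))]); Y=np.array([-X[1],X[0]])
print(cv2.projectPoints(np.array([np.r_[mc-.055*X+s*.046*Y,z] for s in(-1,1) for z in(.042,0)]),cv2.Rodrigues(sd[1])[0],sd[2],sd[0],None)[0].reshape(-1,2))
m=((h[...,1]<70)&(h[...,2]>120)).astype(np.uint8)[165:270,270:350]
n,l,s,c=cv2.connectedComponentsWithStats(m)
for i in range(1,n):
    if s[i,4]>60:
        k=np.argwhere(l==i)[:,::-1]+[270,165]; print(s[i],[k[np.argmax(k@np.array(v))].tolist() for v in((-1,0),(0,-1),(0,1),(1,0),(-1,-1),(-1,1))])
E
```

```text
[[118, 0, 45, 43, 1370], [236, 0, 7, 4, 27], [251, 0, 40, 13, 345], [186, 5, 120, 208, 8080], [148, 34, 26, 14, 188], [189, 38, 33, 18, 368], [160, 47, 14, 8, 74], [182, 50, 6, 6, 31], [186, 58, 40, 31, 595], [141, 71, 16, 20, 193], [106, 83, 18, 25, 237], [155, 89, 63, 50, 1154], [175, 97, 9, 4, 30], [183, 99, 6, 8, 35], [160, 103, 12, 11, 52], [96, 109, 23, 14, 123], [94, 134, 107, 58, 2298], [96, 141, 8, 5, 27], [20, 144, 110, 57, 1873], [67, 195, 70, 44, 1426], [0, 202, 59, 43, 1209], [137, 221, 6, 5, 28], [93, 228, 5, 10, 36], [102, 228, 138, 61, 2633]]
[[109, 0, 10, 8, 51], [168, 0, 8, 8, 58], [178, 0, 18, 5, 68], [248, 0, 43, 45, 1114], [230, 11, 9, 16, 104], [0, 25, 5, 11, 40], [169, 24, 9, 16, 107], [180, 26, 26, 11, 146], [246, 36, 51, 85, 1983], [227, 41, 13, 6, 62], [40, 51, 9, 27, 92], [248, 86, 12, 32, 249], [42, 108, 106, 170, 6335], [261, 109, 9, 12, 80], [250, 123, 39, 83, 1960], [2, 154, 84, 118, 4435], [216, 190, 54, 55, 1885], [303, 210, 18, 19, 195], [303, 221, 19, 34, 255], [228, 264, 79, 139, 3482], [96, 266, 61, 131, 4723], [85, 281, 15, 28, 271], [0, 293, 49, 29, 997], [0, 324, 11, 55, 371], [9, 339, 98, 81, 3188], [149, 351, 77, 69, 3336], [210, 350, 15, 11, 108]]
[[313.06028536 239.06909613]
 [312.1725319  249.04782209]
 [303.33432955 210.65625992]
 [302.77523615 220.94060597]]
[ 63   0  17  35 341] [[333, 165], [333, 165], [348, 199], [349, 165], [333, 165], [343, 196]]
[ 26   3  12  20 154] [[296, 173], [299, 168], [305, 187], [307, 183], [299, 168], [297, 182]]
[ 30  45  30  43 837] [[300, 221], [309, 210], [310, 252], [329, 235], [305, 211], [309, 251]]
```

The near face's bottom edge (row ~271) lies the expected 7 mm behind the mat's front edge (row ~264). The edge rows match across the jar's width, so it is home and square. The arm is clear, so I'm handing in.

```bash
python3 -c "
from rig import manip
print(manip.sign_off())"
```

```text
the job is handed in; nothing more can be done
None
```

I handed the job in at about 34 s: the lid is snug with its bar straight across, and the jar is fully home against the back strip, square and centred on the mat. The last pictures confirmed the jar's position; I last saw the bar just after releasing it, and I did not measure the tin and bystanders one by one.

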